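# Pack a camera head and latch its transit case

## Robot

A 7-joint arm with a two-finger parallel gripper is mounted at the origin on a cart in front of the work surface, level with it; the furniture and walls round the work are solid. World frame = base frame: x ahead of the robot, y to its left, z up, the work surface at z = 0. Lengths are in mm, angles in rad, forces in N, time in s.
With the tool pointing down it reaches from about 350 to 900 mm from the base axis. Payload 7.2 kg.
Tool frame: the origin (TCP) lies midway between the tips of the shut fingers; the grasp point (between the pads) lies 19 mm behind it; z points along the fingers, y is the line along which they close (so a half turn about z gives the same grasp; the last joint's range is limited). The gripper opens to 88 mm and grips with 3 to 60 N. Pads are 20 mm wide; open, the fingers measure 115 mm over their backs; the gripper's body (75 mm by 178 mm) begins 61 mm behind the grasp point.
Start: joints at [1.27, 0.411, -0.013, 1.596, 0.006, 1.134, -0.082], TCP at [144.177, -608.146, 222.653] pointing down, gripper open.
Joint ranges: [-2.95, 2.95], [-0.29, 1.99], [-1.47, 1.44], [0.14, 2.54], [-1.03, 4.17], [0.13, 1.85], [-2.86, 2.86]. Speed limits (rad/s): [2.39, 2.39, 3.01, 3.01, 3.14, 3.14, 3.14].

## Interface

Orientations are given as [roll, pitch, yaw] about the fixed x, y, z axes, in that order (R = Rz(yaw) Ry(pitch) Rx(roll)).
In Python, from cell import r gives the robot as it stands.
- The arm moves only by the tool drive_tool, never from a script. Its arguments are lists of equal length, an entry for each row: "claw": the finger opening in m, from 0 to 0.0878; "xyz": the shift along the tool's x, y, z in m, a list of three; "angular": the turn, a rotation vector about the tool's x, y, z in degrees, a list of three. A call has 1 to 12 rows; each row shifts and turns the commanded pose from where the row before left it, along the tool's axes as they then stand; what a row does not reach is not made up. A row lasts 1/12 s, in which the tool goes at most 41.7 mm and 7.16 degrees, less where a joint would pass 70% of its speed; a pose out of reach is approached as far as the arm can. A call with a gripper value outside its range is refused whole. The fingers move at their own pace and stop on an object; the grip force is fixed at half the most. Time passes only in rows, so rows that do not move let the fingers close. It gives the time, the measured TCP pose, the force, the opening and the grip force at its end, in the units of the state.
- r.sense(): the state, without advancing time (a new reading comes with each control period).
- r.capture(name): name is "scene" or "top"; returns the picture (420x560x3 uint8, red, green, blue); there is no depth.
- r.get_calibration(name): a dict with "vertical_fov" (degrees; the focal length in pixels is half the picture's height over the tangent of half this angle, whatever the lens; pixels are square), "cx", "cy" (the principal point, pixels), "world_from_camera" (4x4, takes a point from camera to world coordinates). Camera axes: x right, y down, z forward; pixel columns grow to the right and rows downward; lengths in mm; the calibration is good to about 2 mm. A picture is of the moment at which its call begins. get_calibration takes no time and is no camera call.
- r.sign_off(): hands the job in; it is judged then, once.
The state is a dict: "time": time; "q": joint angles; "qd": joint speeds; "joint_torque": joint torques, N m; "tool_pos": TCP position; "tcp_rot": TCP orientation; "force": force on the tool from outside, world axes, zero at the start; "moment": the same for the moment, N m; "gripper_width": finger opening in mm; "gripper_force": force on a finger pad.
Only numpy, scipy, OpenCV 4.12 (cv2) and the standard library are available. Lean on these libraries where they do the work, as an engineer would, in place of code of your own. Each camera call takes 0.05 s, during which the arm holds its last target. There are 200 camera calls.

## Task

Pack the endoscope camera head into its yellow transit case: lay it in the pocket in the foam, swing the lid shut, hook the latch's claw over the keeper on the front of the lid, then swing the red lever down over centre until it lies home and holds the lid drawn down on its seal. Leave the other things on the cabinet where they are.

Things in the scene. Friction and masses are not known exactly. Their poses are not given: they have to be found in the camera images.
- case: yellow transit case with black corners, fixed to the surface, 126 mm deep (its x) x 190 mm wide (its y) x 118 mm high with the lid shut; origin at the centre of its underside, z up, x points from the front (latch side, facing the robot) to the hinge at the back. The base is 88 mm high; the front face lies at x = -63 mm. Grey foam fills it to 78 mm above the underside.
- pocket (a point): the centre the camera head has when it lies in the pocket; axes as the case. The pocket in the foam is 98 mm along the case's x, 38 mm wide, 24 mm deep (floor 54 mm above the case's underside; this point is 15 mm above that floor); finger notches of the same depth widen its middle 48 mm to 124 mm across (along y).
- camera_centre (a point): the loose camera head, white box with a black lens at one end and a thin black stub at the other, 92 mm long (its x) x 30 x 30 mm, 130 g, lying on the surface; this point is its centre (15 mm above its underside), x along its length, z up. Grip it across its 30 mm width (its y) near the middle. It may lie in the pocket either way round.
- lid (a joint): angle of the case lid, rad: 0 = resting on the soft seal, 1.57 = upright, growing as it opens to the back; it starts near upright. Its hinge is stiff: the lid stays where it is left (a few newtons at the front edge move it). Pressed or latched down it goes a little below 0 as the seal gives (about -0.02 when latched; about 10 N per mm at the keeper).
- lid_hinge (a point): middle of the lid's hinge line (along the case's y), at the back top edge of the base: 67 mm behind the case's centre, 88 mm above its underside
- lid_edge (a point): middle of the lid's front top edge; moves with the lid. It lies 130 mm from the hinge line along the lid and 30 mm above the lid's under side (the lid is 30 mm thick, its outer face flat in the front half)
- keeper (a point): where the centre of the claw's bar rests when hooked; moves with the lid; lid shut: 16.5 mm in front of the front face, 110.5 mm above the case's underside. The keeper is a steel channel 22 mm wide (y): flat ledge 3.5 mm below this point, back plate 8.5 mm behind it, upturned lip 4 mm in front of it, 3 mm thick, top 1.5 mm above it. The bar must pass over the lip and down behind it.
- lever (a joint): angle of the latch lever about its pin, rad: 0 = home, hanging straight down along the case front; 1.57 = straight out towards the robot, more = tip higher; stays where it is left (friction 0.09 N m). Dead centre is at about 0.24 with the claw hooked: below that the seal's pull holds it home. Hooked, it resists with up to 0.25 N m (6 N at the grip).
- lever_pin (a point): the lever's pin (along the case's y), fixed on the base: 22 mm in front of the front face, 72 mm above the case's underside
- lever_grip (a point): middle of the lever's red grip, 43 mm from the lever pin along the lever; the grip is 26 mm wide (y), 8 mm thick, and reaches 58 mm from the pin
- claw (a joint): angle of the claw (steel loop) relative to the lever, rad: about 0 = in line with the lever and pointing the other way (so, with the lever home, straight up); about -3 = folded forward onto the lever; grows as it swings up and back towards the lid. Light friction holds it where it is left, so unless its bar is down behind the lip it swings away with the lever.
- claw_pin (a point): the claw's pin on the lever (along y), 15 mm from the lever pin: it is 15 mm below it with the lever home (1.8 mm nearer the case), in front of it with the lever straight out. Joint axes of lid, lever and claw are all the case's y axis.
- claw_bar (a point): middle of the claw's cross-bar: a 7 mm round bar, 37 mm long (y), 50 mm from the claw pin
- claw_tab (a point): middle of the claw's finger tab: a plate 24 mm wide (y), 5 mm thick, reaching from the bar to 29 mm beyond it along the claw; this point is 17 mm beyond the bar's centre. Pinch it across its 24 mm width and let it turn between the fingers.
- multimeter: bystander: multimeter with orange edge, 134 x 70 x 39 mm, origin at the centre of its underside
- trocar: bystander: white ribbed trocar sleeve lying on its side at the foot of two tall black computer towers (left of the case, behind x = 0.62 m; keep the arm clear of them), 122 x 24 x 24 mm, origin at the centre of its underside
- tape: bystander: roll of grey tape lying flat, 68 mm across, 19 mm high, origin at the centre of its underside
- driver: bystander: screwdriver with red handle, 196 mm long, 24 mm high, origin at the centre of its underside
- camera: the same camera head; origin at the centre of its underside, x along its length

How it is judged (in metres and radians):
On the way, in this order (a step that is already met when the one before it is completed fails the run):
1. the camera head lies flat in the foam pocket, let go, with the lid still open (x of camera_centre in the frame of pocket between -0.012 and 0.012 m and y of camera_centre in the frame of pocket between -0.007 and 0.007 m and z of camera_centre in the frame of pocket between -0.006 and 0.006 m and angle between the x axis of camera_centre and the x axis of case, either way round below 0.2 rad and value of joint lid above 1 rad and contact force between the fingers and camera below 0.2 N), for 0.2 s.
2. the lid is shut (value of joint lid below 0.035 rad), for 0.2 s.
3. the claw's bar is down behind the keeper's lip while the lever still stands out (x of claw_bar in the frame of keeper between -0.007 and 0.007 m and z of claw_bar in the frame of keeper between -0.004 and 0.004 m and value of joint lever above 0.6 rad and value of joint lid below 0.035 rad), for 0.2 s.
4. the lever is home past its dead centre and the lid is drawn down on its seal (x of claw_bar in the frame of keeper between -0.007 and 0.007 m and z of claw_bar in the frame of keeper between -0.004 and 0.004 m and value of joint lever below 0.1 rad and value of joint lid below -0.01 rad), for 0.2 s.
At the end, for the whole second after the job is handed in: Camera head flat and still in the pocket (within 12 mm along, 7 mm across, 6 mm in height, 0.2 rad in turn); claw bar on its keeper seat (within 7 mm in x, 4 mm in z); lever within 0.1 rad of home; lid drawn below -0.01 rad (all of step 4 and x of camera_centre in the frame of pocket between -0.012 and 0.012 m and y of camera_centre in the frame of pocket between -0.007 and 0.007 m and z of camera_centre in the frame of pocket between -0.006 and 0.006 m and angle between the x axis of camera_centre and the x axis of case, either way round below 0.2 rad and linear speed of camera below 0.02 m/s); the robot touches nothing.
It fails at once if the multimeter is pushed away by more than 25 mm (distance of multimeter from where it was at the start of the episode above 0.025 m).
It fails at once if the trocar sleeve is pushed away by more than 25 mm (distance of trocar from where it was at the start of the episode above 0.025 m).
It fails at once if the roll of tape is pushed away by more than 25 mm (distance of tape from where it was at the start of the episode above 0.025 m).
It fails at once if the screwdriver is pushed away by more than 25 mm (distance of driver from where it was at the start of the episode above 0.025 m).
It also fails if it takes over 72 s, if anything falls off the work surface, if the arm or the gripper's body presses on something with over 40 N, if the wrist force passes 120 N, or if a joint passes its speed limit or range.

## Working session

There is one attempt and no reset: what is moved stays moved. The work goes in short steps, Python scripts to look and compute and a tool call to move; the robot and the scene stay as the last step left them, time stands still between calls to the robot, and variables do not carry over. Pictures are saved under pics/ and viewed, at most 10 in all, crops included, and the job is handed in when it is done.

Besides the shell and the picture viewer there is one more tool, called in YAML: its name, and indented under it one key for each argument. drive_tool: Moves the arm, as the interface text tells. Its arguments: {"type":"object","properties":{"claw":{"type":"array"},"xyz":{"type":"array"},"angular":{"type":"array"}},"required":["claw","xyz","angular"]}

```bash
ls; mkdir -p pics; python3 - <<'E'
from cell import r
import cv2
for n in("scene","top"):
    im=r.capture(n); cv2.imwrite(f"pics/{n}0.png",im[:,:,::-1]); 
    c=r.get_calibration(n); print(n,c)
print(r.sense())
E
```

```text
pics
scene {'vertical_fov': 56.85407225160846, 'cx': 276.68731071392733, 'cy': 207.3003459645702, 'world_from_camera': array([[-8.39498023e-01, -3.80775152e-01,  3.87625274e-01,
         2.07062672e+02],
       [-5.43336862e-01,  5.95233962e-01, -5.92014852e-01,
         5.98193414e+02],
       [-5.30318303e-03, -7.07606398e-01, -7.06586911e-01,
         7.51309621e+02],
       [ 0.00000000e+00,  0.00000000e+00,  0.00000000e+00,
         1.00000000e+00]])}
top {'vertical_fov': 46.607185383398075, 'cx': 282.3891978942095, 'cy': 204.8001870582115, 'world_from_camera': array([[ 3.46864426e-03, -9.82394450e-01,  1.86786275e-01,
         3.00408693e+02],
       [-9.99762962e-01,  6.08004895e-04,  2.17634979e-02,
         4.90018313e+01],
       [-2.14939065e-02, -1.86817489e-01, -9.82159477e-01,
         1.39535073e+03],
       [ 0.00000000e+00,  0.00000000e+00,  0.00000000e+00,
         1.00000000e+00]])}
{'time': 0.1, 'q': array([ 1.26982328,  0.41183152, -0.01272253,  1.59693273,  0.00560731,
        1.13429694, -0.08221295]), 'qd': array([-4.57384387e-04, -5.87522883e-04, -6.54675175e-04, -2.60377481e-03,
        1.08609115e-03,  1.47399420e-03,  5.42308914e-05]), 'joint_torque': array([ 3.54298638e-03, -5.89094567e+01,  6.44296333e-01, -2.91709721e+01,
       -5.37591591e-02,  1.45236903e-02,  8.48278000e-05]), 'tool_pos': array([ 144.0377203 , -607.72023085,  221.89718544]), 'tcp_rot': array([-3.14016353e+00,  1.03288352e-04,  2.32796968e-01]), 'force': array([0.29290554, 0.13159803, 0.09725934]), 'moment': array([-0.01014009,  0.01588679, -0.01431939]), 'gripper_force': 0.0, 'gripper_width': 87.98859400901088}
```

View pics/scene0.png

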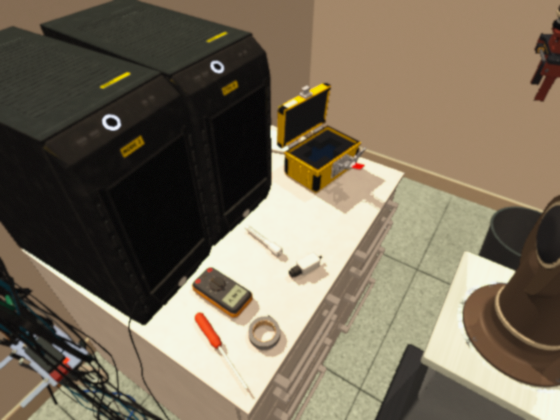

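View pics/top0.png

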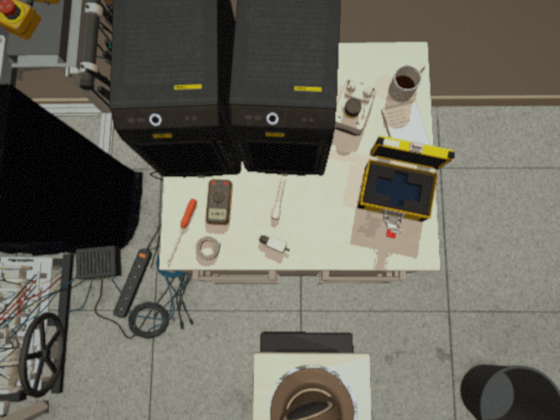

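```bash
cat > h.py <<'E'
from cell import r
import cv2, numpy as np
from scipy.spatial.transform import Rotation as R
def cal(n):
    c=r.get_calibration(n); f=210/np.tan(np.radians(c["vertical_fov"]/2)); return f,c["cx"],c["cy"],np.array(c["world_from_camera"])
def proj(n,p):
    f,cx,cy,T=cal(n); q=(np.atleast_2d(p)-T[:3,3])@T[:3,:3]; return np.c_[cx+f*q[:,0]/q[:,2],cy+f*q[:,1]/q[:,2]]
def unp(n,uv,z):
    f,cx,cy,T=cal(n); uv=np.atleast_2d(uv).astype(float); d=np.c_[(uv[:,0]-cx)/f,(uv[:,1]-cy)/f,np.ones(len(uv))]@T[:3,:3].T
    return T[:3,3]+d*((np.broadcast_to(z,len(uv))-T[2,3])/d[:,2])[:,None]
def crop(im,x0,y0,w,h,s): return cv2.resize(im[y0:y0+h,x0:x0+w],None,fx=s,fy=s,interpolation=cv2.INTER_CUBIC)
def tri(u1,u2): # scene px, top px -> world, residual px
    from scipy.optimize import least_squares
    s=least_squares(lambda p:np.r_[proj("scene",p)[0]-u1,proj("top",p)[0]-u2],unp("top",u2,50)[0]); return s.x,s.fun
E
python3 - <<'E'
from h import *
a=cv2.imread("pics/scene0.png");b=cv2.imread("pics/top0.png")
o=np.zeros((600,800,3),np.uint8)
o[:360,:400]=crop(a,265,75,100,120,4)[:360,:400] if 0 else crop(a,268,80,100,90,4)
# case scene x4 ; case top x4
o[:360,400:800]=crop(b,352,132,100,90,4)
o[370:570,:280]=crop(a,280,245,56,40,5)
o[370:570,400:680]=crop(b,250,224,56,40,5)
cv2.imwrite("pics/c1.png",o)
print(proj("top",[[0,0,0],[144,-608,222]]),unp("top",[[395,190],[274,243]],[88,15]))
E
```

```text
[[311.3228935  411.11807311]
 [582.02148028 368.55161954]] [[ 590.01173833 -229.64085266   88.        ]
 [ 452.44858656  103.04874306   15.        ]]
```

View pics/c1.png

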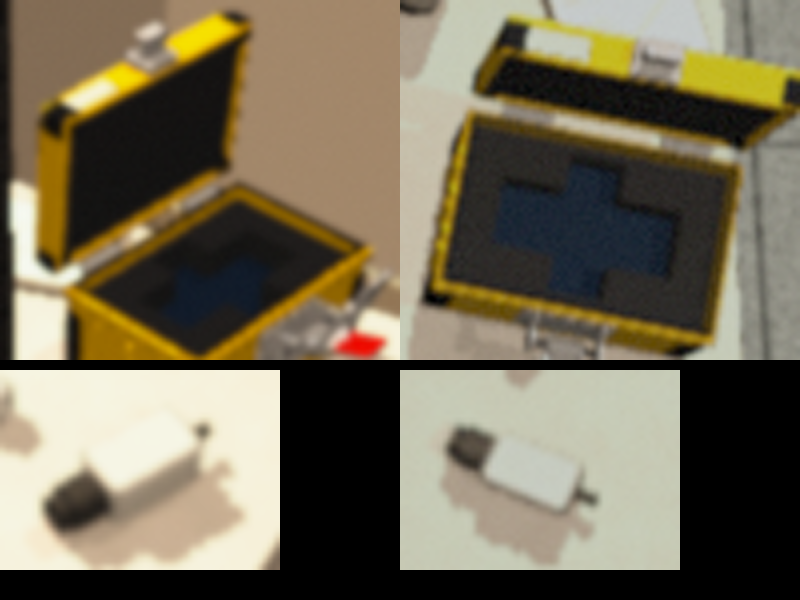

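```bash
python3 - <<'E'
from h import *
a=cv2.imread("pics/scene0.png");b=cv2.imread("pics/top0.png")
o=np.zeros((600,800,3),np.uint8)
o[:400,:400]=crop(a,325,140,50,50,8)
o[:400,400:800]=crop(b,370,200,50,50,8)
cv2.imwrite("pics/c2.png",o)
rim=np.array([[469,112],[742,168],[715,345],[436,290]])
P=unp("top",np.c_[352+(rim[:,0]-400)/4,132+rim[:,1]/4],88); print(P.round(1))
pk=np.array([[500,180],[570,190],[572,160],[620,170],[618,205],[678,215],[667,278],[607,265],[603,300],[552,290],[556,257],[495,243]])
Q=unp("top",np.c_[352+(pk[:,0]-400)/4,132+pk[:,1]/4],78);print(Q.round(1),Q.mean(0))
L=unp("top",[[259.6,238],[289.4,249.4]],15);print(L.round(1),L.mean(0),np.linalg.norm(L[0]-L[1]))
L=unp("scene",[[289,273],[322,257]],15);print(L.round(1),L.mean(0),np.linalg.norm(L[0]-L[1]))
# white box top face corners: top, scene
t=np.array([[497,433],[582,465],[572,510],[485,478]]);T=unp("top",np.c_[250+(t[:,0]-400)/5,224+(t[:,1]-370)/5],25);print(T.round(1),T.mean(0))
E
```

```text
[[ 675.1 -162.1   88. ]
 [ 634.8 -347.5   88. ]
 [ 511.9 -322.6   88. ]
 [ 549.7 -136.    88. ]]
[[ 629.2 -183.6   78. ]
 [ 621.9 -231.6   78. ]
 [ 643.3 -233.8   78. ]
 [ 636.1 -266.6   78. ]
 [ 611.3 -264.1   78. ]
 [ 604.1 -304.9   78. ]
 [ 559.9 -295.2   78. ]
 [ 569.  -254.7   78. ]
 [ 544.6 -251.    78. ]
 [ 551.6 -216.5   78. ]
 [ 574.7 -220.1   78. ]
 [ 584.5 -178.7   78. ]] [ 594.18812693 -241.74076459   78.        ]
[[466.7 144.2  15. ]
 [434.3  59.3  15. ]] [450.50193845 101.73524888  15.        ] 90.87446755128252
[[471.2 145.3  15. ]
 [429.3  63.7  15. ]] [450.2274427  104.46185642  15.        ] 91.74384232469949
[[469.5 115.8  25. ]
 [451.4  67.7  25. ]
 [426.   73.2  25. ]
 [444.  122.4  25. ]] [447.71597185  94.76835372  25.        ]
```

View pics/c2.png

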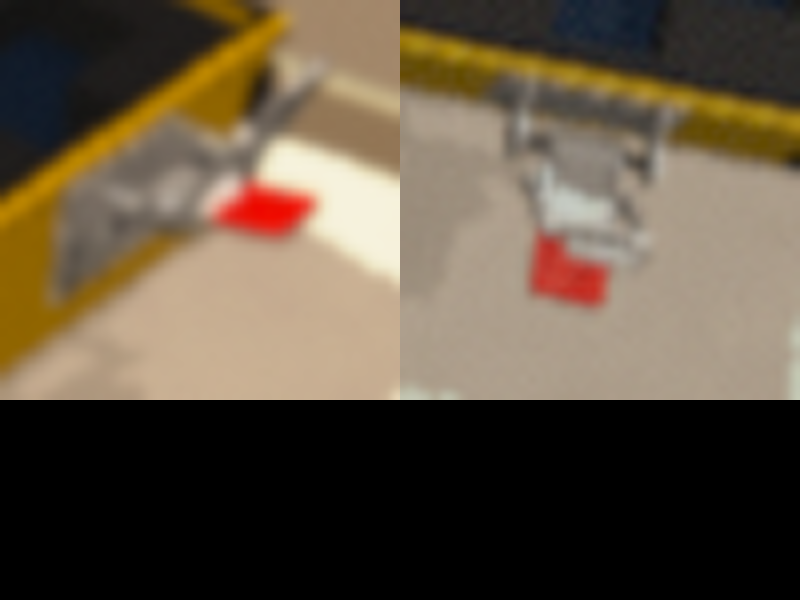

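```bash
cat >> h.py <<'E'
C=np.array([593.3,-241.9,0]); YAW=-0.205
Rc=R.from_euler("z",YAW).as_matrix()
def W(p): return C+np.atleast_2d(p)@Rc.T     # case->world
def K(p): return (np.atleast_2d(p)-C)@Rc     # world->case
def lev(t,c): # grip,claw_pin,bar,tab,tip in case frame
    P=np.array([-85,0,72.]); g=P+43*np.array([-np.sin(t),0,-np.cos(t)]); cp=P+15*np.array([-np.sin(t-.12),0,-np.cos(t-.12)])
    d=np.array([np.sin(t+c),0,np.cos(t+c)]); return np.array([g,cp,cp+50*d,cp+67*d,cp+79*d])
def ang(tab): # tab point (x,z) case -> lever, claw (upper solution)
    from scipy.optimize import least_squares
    s=least_squares(lambda v:(lev(*v)[3]-[tab[0],0,tab[1]])[[0,2]],[1.3,-1.2]);return s.x
E
python3 - <<'E'
from h import *
uv={}
for n in("scene","top"):
    im=cv2.imread(f"pics/{n}0.png").astype(int)
    m=(im[:,:,2]>150)&(im[:,:,1]<90)&(im[:,:,0]<90); ys,xs=np.nonzero(m)
    k=(xs>340)&(xs<420)&(ys>150)&(ys<250); uv[n]=(xs[k].mean(),ys[k].mean()); print(n,uv[n],k.sum())
p,res=tri(uv["scene"],uv["top"]); print("grip",K(p),res)
p,res=tri((365,148),(396,231)); print("tabtip?",K(p),res)
for t in (1.3,1.5,1.7,1.9):
    print(t,proj("scene",W(lev(t,-2.)[:1])),proj("top",W(lev(t,-2.)[:1])))
for c in (-2.8,-2.4,-2,-1.6):
    print(c,proj("scene",W(lev(1.6,c)[2:])).round(1).tolist(),proj("top",W(lev(1.6,c)[2:])).round(1).tolist())
# lid: front edge points
for l in(1.4,1.5,1.57,1.65):
    d=np.array([-np.cos(l),0,np.sin(l)]);n=np.array([np.sin(l),0,np.cos(l)]); H=np.array([67,0,88.])
    e=H+130*d+30*n
    print(l,[proj(k,W([e+[0,95,0],e-[0,95,0]])).round(1).tolist() for k in("scene","top")])
E
```

```text
scene (np.float64(357.34090909090907), np.float64(166.04545454545453)) 44
top (np.float64(390.27659574468083), np.float64(233.9787234042553)) 47
grip [[-124.74701107    4.14879445   84.23724177]] [ 0.90181466  0.25737082 -0.23709281 -0.9079995 ]
tabtip? [[-129.04120576   -0.53328492  145.80788972]] [-0.95209308 -0.27185935  0.24800819  0.9532707 ]
1.3 [[358.40753159 172.61376194]] [[389.74477774 235.09972926]]
1.5 [[359.28381164 170.47753089]] [[390.2598719 235.2303094]]
1.7 [[359.6648773  168.00177051]] [[390.89610598 234.74233044]]
1.9 [[359.52620397 165.2865138 ]] [[391.62965997 233.64411882]]
-2.8 [[366.0, 167.9], [371.3, 168.7], [375.1, 169.3]] [[390.5, 241.1], [390.0, 246.6], [389.6, 250.6]]
-2.4 [[363.7, 161.2], [368.2, 159.7], [371.5, 158.5]] [[392.5, 236.4], [392.6, 240.4], [392.7, 243.2]]
-2 [[359.3, 155.2], [362.2, 151.5], [364.3, 148.8]] [[394.4, 229.8], [395.2, 231.5], [395.7, 232.7]]
-1.6 [[353.6, 150.9], [354.4, 145.8], [355.1, 142.0]] [[395.9, 222.4], [397.2, 221.4], [398.2, 220.7]]
1.4 [[[282.5, 107.3], [328.9, 82.2]], [[378.1, 141.2], [453.9, 155.9]]]
1.5 [[[278.9, 105.9], [325.2, 81.1]], [[378.9, 136.5], [454.5, 151.0]]]
1.57 [[[276.4, 105.2], [322.7, 80.6]], [[379.4, 133.3], [454.8, 147.8]]]
1.65 [[[273.7, 104.8], [319.9, 80.4]], [[379.9, 129.8], [455.0, 144.3]]]
```

drive_tool:
  claw: [0.0878,0.0878,0.0878,0.0878,0.0878,0.0878,0.0878,0.0878,0.0878,0.0878,0.0878,0.0878]
  xyz:
    - [0.0293,-0.0237,0]
    - [0.0293,-0.0237,0]
    - [0.0293,-0.0237,0]
    - [0.0293,-0.0237,0]
    - [0.0293,-0.0237,0]
    - [0.0293,-0.0237,0]
    - [0.0293,-0.0237,0]
    - [0.0293,-0.0237,0]
    - [0.0293,-0.0237,0]
    - [0.0293,-0.0237,0]
    - [0.0293,-0.0237,0]
    - [0.0293,-0.0237,0]
  angular:
    - [0,0,0]
    - [0,0,0]
    - [0,0,0]
    - [0,0,0]
    - [0,0,0]
    - [0,0,0]
    - [0,0,0]
    - [0,0,0]
    - [0,0,0]
    - [0,0,0]
    - [0,0,0]
    - [0,0,0]

```text
time: 1.1
tool_pos: [421.3, -248.7, 222.6]
tcp_rot: [3.142, 0.0, 0.233]
force: [0.6, 0.7, 0.4]
gripper_width: 87.6
gripper_force: 0.0
```

drive_tool:
  claw: [0.0878,0.0878,0.0878,0.0878,0.0878,0.0878,0.0878,0.0878,0.0878,0.0878,0.0878,0.0878]
  xyz:
    - [0.0123,-0.0373,0]
    - [0.0123,-0.0373,0]
    - [0.0123,-0.0373,0]
    - [0.0123,-0.0373,0]
    - [0.0123,-0.0373,0]
    - [0.0123,-0.0373,0]
    - [0.0123,-0.0373,0]
    - [0.0123,-0.0373,0]
    - [0.0123,-0.0373,0]
    - [0,0,0.015]
    - [0,0,0.015]
    - [0,0,0.015]
  angular:
    - [0,0,0]
    - [0,0,0]
    - [0,0,0]
    - [0,0,0]
    - [0,0,0]
    - [0,0,0]
    - [0,0,0]
    - [0,0,0]
    - [0,0,0]
    - [0,0,-6.85]
    - [0,0,-6.85]
    - [0,0,-6.85]

```text
time: 2.1
tool_pos: [450.7, 102.9, 177.0]
tcp_rot: [-3.142, -0.0, 0.6]
force: [-0.4, -0.9, -0.0]
gripper_width: 88.0
gripper_force: 0.0
```

drive_tool:
  claw: [0.0878,0.0878,0.0878,0.0878,0.0878,0.0878]
  xyz:
    - [0,0,0.015]
    - [0,0,0.015]
    - [0,0,0.015]
    - [0,0,0.015]
    - [0,0,0.01]
    - [0,0,0]
  angular:
    - [0,0,-6.85]
    - [0,0,-6.85]
    - [0,0,-6.85]
    - [0,0,-6.85]
    - [0,0,-6.85]
    - [0,0,0]

```text
time: 2.6
tool_pos: [449.4, 101.4, 105.6]
tcp_rot: [-3.138, 0.002, 1.195]
force: [0.5, -0.1, -0.4]
gripper_width: 87.5
gripper_force: 0.0
```

drive_tool:
  claw: [0.0878,0.0878,0.0878,0.0878,0.0878,0.03,0.0,0.0,0.0,0.0,0.0,0.0]
  xyz:
    - [0,0,0.03]
    - [0,0,0.03]
    - [0,0,0.025]
    - [0,0,0.017]
    - [0,0,0]
    - [0,0,0]
    - [0,0,0]
    - [0,0,0]
    - [0,0,0]
    - [0,0,0]
    - [0,0,0]
    - [0,0,0]
  angular:
    - [0,0,0]
    - [0,0,0]
    - [0,0,0]
    - [0,0,0]
    - [0,0,0]
    - [0,0,0]
    - [0,0,0]
    - [0,0,0]
    - [0,0,0]
    - [0,0,0]
    - [0,0,0]
    - [0,0,0]

```text
time: 3.6
tool_pos: [451.2, 101.8, 6.0]
tcp_rot: [3.141, -0.0, 1.189]
force: [-0.2, 0.2, -0.4]
gripper_width: 44.4
gripper_force: 0.0
```

drive_tool:
  claw: [0.0,0.0,0.0,0.0,0.0,0.0,0.0,0.0]
  xyz:
    - [0,0,0.001]
    - [0,0,0]
    - [0,0,0]
    - [0,0,0]
    - [0,0,0]
    - [0,0,0]
    - [0,0,0]
    - [0,0,0]
  angular:
    - [0,0,0]
    - [0,0,0]
    - [0,0,0]
    - [0,0,0]
    - [0,0,0]
    - [0,0,0]
    - [0,0,0]
    - [0,0,0]

```text
time: 4.27
tool_pos: [450.9, 101.8, 4.6]
tcp_rot: [-3.141, 0.0, 1.189]
force: [-0.8, -0.4, -1.2]
gripper_width: 29.7
gripper_force: 29.8
```

drive_tool:
  claw: [0,0,0,0,0,0,0,0,0,0,0,0]
  xyz:
    - [0,0,-0.016]
    - [0,0,-0.016]
    - [0,0,-0.016]
    - [0,0,-0.016]
    - [0,0,-0.016]
    - [0,0,-0.016]
    - [0,0,-0.016]
    - [0,0,-0.016]
    - [0,0,-0.016]
    - [0,0,-0.016]
    - [0,0,-0.016]
    - [0,0,-0.016]
  angular:
    - [0,0,6.66]
    - [0,0,6.66]
    - [0,0,6.66]
    - [0,0,6.66]
    - [0,0,6.66]
    - [0,0,6.66]
    - [0,0,6.66]
    - [0,0,6.66]
    - [0,0,6.66]
    - [0,0,6.66]
    - [0,0,6.66]
    - [0,0,6.66]

```text
time: 5.27
tool_pos: [450.5, 102.0, 197.3]
tcp_rot: [3.141, 0.0, -0.211]
force: [-0.0, -0.2, -1.8]
gripper_width: 30.0
gripper_force: 29.8
```

drive_tool:
  claw: [0,0,0,0,0,0,0,0,0,0,0]
  xyz:
    - [0.0209,0.0308,0]
    - [0.0209,0.0308,0]
    - [0.0209,0.0308,0]
    - [0.0209,0.0308,0]
    - [0.0209,0.0308,0]
    - [0.0209,0.0308,0]
    - [0.0209,0.0308,0]
    - [0.0209,0.0308,0]
    - [0.0209,0.0308,0]
    - [0.0209,0.0308,0]
    - [0,0,0]
  angular:
    - [0,0,0]
    - [0,0,0]
    - [0,0,0]
    - [0,0,0]
    - [0,0,0]
    - [0,0,0]
    - [0,0,0]
    - [0,0,0]
    - [0,0,0]
    - [0,0,0]
    - [0,0,0]

```text
time: 6.18
tool_pos: [592.7, -251.0, 195.4]
tcp_rot: [3.138, -0.0, -0.214]
force: [-2.4, -0.8, -1.5]
gripper_width: 29.8
gripper_force: 29.8
```

drive_tool:
  claw: [0,0,0,0,0]
  xyz:
    - [0,0,0.02]
    - [0,0,0.02]
    - [0,0,0.02]
    - [0,0,0.01]
    - [0,0,0]
  angular:
    - [0,0,0]
    - [0,0,0]
    - [0,0,0]
    - [0,0,0]
    - [0,0,0]

```text
time: 6.6
tool_pos: [590.8, -241.4, 123.7]
tcp_rot: [-3.141, 0.005, -0.205]
force: [-0.2, 0.3, -2.2]
gripper_width: 29.9
gripper_force: 29.8
```

```bash
python3 - <<'E'
from h import *
s=r.sense();print(s["tool_pos"],s["tcp_rot"],K(s["tool_pos"]))
o=np.zeros((400,800,3),np.uint8)
for i,(n,x,y) in enumerate((("scene",270,75),("top",352,135))):
    im=r.capture(n)[:,:,::-1]; cv2.imwrite(f"pics/{n}1.png",im); o[:,400*i:400*i+400]=crop(im,x,y,100,100,4)
cv2.imwrite("pics/c3.png",o)
E
```

```text
[ 590.80184114 -241.39499848  123.71537261] [-3.14075539  0.00515049 -0.20523424] [[-2.54865160e+00 -1.41158218e-02  1.23715373e+02]]
```

View pics/c3.png

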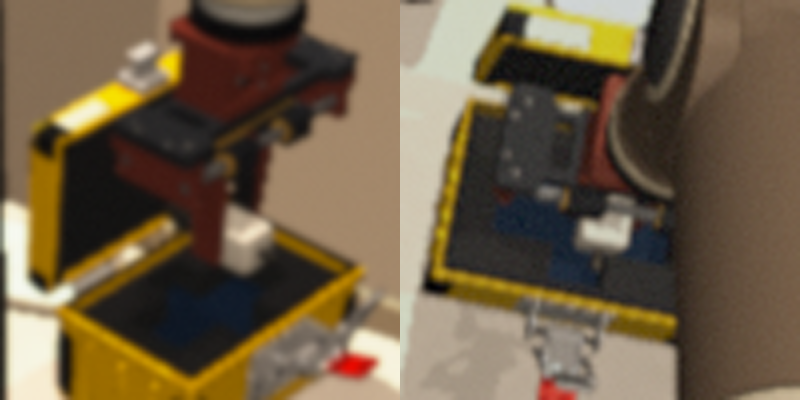

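```bash
python3 - <<'E'
from h import *
print(K(unp("top",[[401.5,202.8],[(352+(577-400)/4),135+240/4],[352+(630-400)/4,135+250/4]],[134,134,119])))
p=[[270+270/4,75+272/4]]
print(K(unp("scene",[[270+222/4,75+272/4],[270+250/4,75+277/4],[270+272/4,75+250/4]],[119,119,119])))
E
```

```text
[[-48.17541696  -3.42079749 134.        ]
 [-30.31845804  13.43184711 134.        ]
 [-26.1696696  -24.52317098 119.        ]]
[[-21.43293922  22.7010427  119.        ]
 [-38.94896045  13.7935814  119.        ]
 [-29.81041349 -22.04956386 119.        ]]
```

drive_tool:
  claw: [0,0,0,0,0,0,0,0,0]
  xyz:
    - [0.0027,0,0]
    - [0,0,0.01]
    - [0,0,0.01]
    - [0,0,0.008]
    - [0,0,0.008]
    - [0,0,0.008]
    - [0,0,0.008]
    - [0,0,0.006]
    - [0,0,0]
  angular:
    - [0,0,0]
    - [0,0,0]
    - [0,0,0]
    - [0,0,0]
    - [0,0,0]
    - [0,0,0]
    - [0,0,0]
    - [0,0,0]
    - [0,0,0]

```text
time: 7.45
tool_pos: [594.4, -242.6, 66.8]
tcp_rot: [-3.141, 0.002, -0.206]
force: [-0.8, -0.4, -1.6]
gripper_width: 29.9
gripper_force: 29.8
```

drive_tool:
  claw: [0,0,0,0,0]
  xyz:
    - [0,0,0.004]
    - [0,0,0.003]
    - [0,0,0.001]
    - [0,0,0]
    - [0,0,0]
  angular:
    - [0,0,0]
    - [0,0,0]
    - [0,0,0]
    - [0,0,0]
    - [0,0,0]

```text
time: 7.87
tool_pos: [595.4, -242.9, 60.9]
tcp_rot: [3.141, -0.0, -0.206]
force: [-0.0, 0.2, -0.9]
gripper_width: 29.8
gripper_force: 29.8
```

drive_tool:
  claw: [0.055,0.055,0.055,0.055,0.055,0.055,0.055,0.055]
  xyz:
    - [0,0,0.001]
    - [0,0,0]
    - [0,0,0]
    - [0,0,0]
    - [0,0,0]
    - [0,0,0]
    - [0,0,0]
    - [0,0,0]
  angular:
    - [0,0,0]
    - [0,0,0]
    - [0,0,0]
    - [0,0,0]
    - [0,0,0]
    - [0,0,0]
    - [0,0,0]
    - [0,0,0]

```text
time: 8.53
tool_pos: [595.3, -242.9, 59.7]
tcp_rot: [3.142, -0.0, -0.206]
force: [-0.6, -0.3, -0.1]
gripper_width: 54.7
gripper_force: 0.0
```

drive_tool:
  claw: [0.055,0.055,0.055,0.055,0.055,0.055,0.055,0.055]
  xyz:
    - [0,0,-0.015]
    - [0,0,-0.025]
    - [0,0,-0.03]
    - [0,0,-0.03]
    - [0,0,-0.03]
    - [0,0,-0.03]
    - [0,0,-0.02]
    - [0,0,0]
  angular:
    - [0,0,0]
    - [0,0,0]
    - [0,0,0]
    - [0,0,0]
    - [0,0,0]
    - [0,0,0]
    - [0,0,0]
    - [0,0,0]

```text
time: 9.2
tool_pos: [597.5, -243.5, 245.1]
tcp_rot: [3.141, -0.008, -0.206]
force: [0.7, 0.2, -0.3]
gripper_width: 55.0
gripper_force: 0.0
```

```bash
python3 - <<'E'
from h import *
s=r.sense();print(s["tool_pos"],s["q"])
o=np.zeros((400,800,3),np.uint8)
for i,(n,x,y) in enumerate((("scene",270,75),("top",352,135))):
    im=r.capture(n)[:,:,::-1]; cv2.imwrite(f"pics/{n}2.png",im); o[:,400*i:400*i+400]=crop(im,x,y,100,100,4)
cv2.imwrite("pics/c4.png",o)
E
```

```text
[ 597.47057376 -243.48163569  245.13972617] [ 0.44863068  0.43409582 -0.19476663  1.51218477  0.08818971  1.19579762
 -1.53672644]
```

View pics/c4.png

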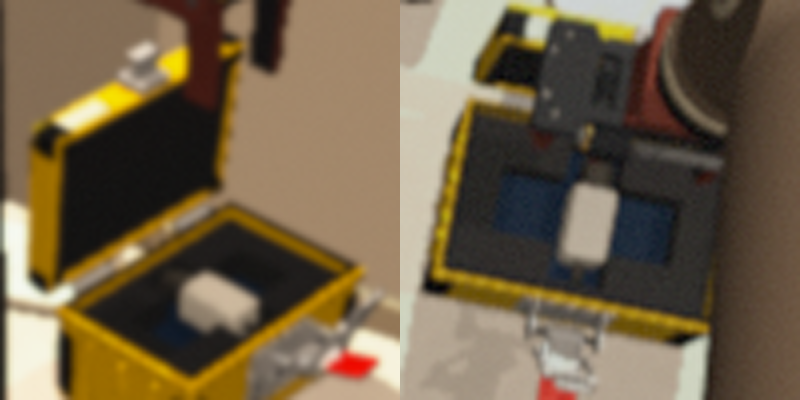

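drive_tool:
  claw: [0,0,0,0,0,0,0,0,0,0,0,0]
  xyz:
    - [0,0,-0.015]
    - [0,0,-0.02]
    - [0.015,0,0]
    - [0.025,0,0]
    - [0.03,0,0]
    - [0.03,0,0]
    - [0.026,0,0]
    - [0,0,0]
    - [0,0,0.03]
    - [0,0,0.03]
    - [0,0,0.03]
    - [0,0,0]
  angular:
    - [0,0,0]
    - [0,0,0]
    - [0,0,0]
    - [0,0,0]
    - [0,0,0]
    - [0,0,0]
    - [0,0,0]
    - [0,0,0]
    - [0,0,0]
    - [0,0,0]
    - [0,0,0]
    - [0,0,0]

```text
time: 10.3
tool_pos: [714.1, -267.4, 175.3]
tcp_rot: [-3.141, 0.013, -0.205]
force: [-1.5, 0.5, -1.7]
gripper_width: 0.4
gripper_force: 0.0
```

```bash
python3 - <<'E'
from h import *
s=r.sense();print(K(s["tool_pos"]),s["tcp_rot"],s["gripper_width"],s["force"])
E
```

```text
[[123.47800648  -0.33292094 175.34763476]] [-3.14051045  0.01336234 -0.20523678] 0.39987008594930745 [-1.49070774  0.46066365 -1.70033664]
```

drive_tool:
  claw: [0,0]
  xyz:
    - [0,0,0]
    - [0,0,0]
  angular:
    - [0,0,0]
    - [0,0,0]

```text
time: 10.47
tool_pos: [718.9, -268.8, 185.8]
tcp_rot: [3.142, -0.001, -0.206]
force: [0.2, 0.6, 0.8]
gripper_width: 0.7
gripper_force: 0.0
```

```bash
python3 - <<'E'
from h import *
s=r.sense();print(K(s["tool_pos"]),s["tcp_rot"],s["gripper_width"],s["force"])
E
```

```text
[[128.4420666   -0.72166682 185.76684505]] [ 3.14150614e+00 -7.42247870e-04 -2.05745956e-01] 0.7418545264778048 [0.17342631 0.59961598 0.79126577]
```

drive_tool:
  claw: [0,0,0,0,0,0,0,0,0,0,0,0]
  xyz:
    - [-0.01,0,-0.002]
    - [-0.01,0,-0.001]
    - [-0.009,0,-0.001]
    - [-0.011,0,-0.002]
    - [-0.011,0,-0.002]
    - [-0.011,0,-0.001]
    - [-0.011,0,0.001]
    - [-0.011,0,0.002]
    - [-0.011,0,0.003]
    - [-0.01,0,0.004]
    - [-0.01,0,0.005]
    - [-0.01,0,0.007]
  angular:
    - [0,0,0]
    - [0,0,0]
    - [0,0,0]
    - [0,0,0]
    - [0,0,0]
    - [0,0,0]
    - [0,0,0]
    - [0,0,0]
    - [0,0,0]
    - [0,0,0]
    - [0,0,0]
    - [0,0,0]

```text
time: 11.47
tool_pos: [598.8, -243.6, 175.7]
tcp_rot: [3.141, -0.008, -0.206]
force: [3.1, -1.4, 0.3]
gripper_width: 0.2
gripper_force: 1.1
```

drive_tool:
  claw: [0,0,0,0,0,0,0,0,0,0]
  xyz:
    - [-0.008,0,0.007]
    - [-0.008,0,0.008]
    - [-0.008,0,0.009]
    - [-0.005,0,0.008]
    - [-0.005,0,0.008]
    - [-0.004,0,0.008]
    - [0,0,0.004]
    - [0,0,0.002]
    - [0,0,0.0]
    - [0,0,0]
  angular:
    - [0,0,0]
    - [0,0,0]
    - [0,0,0]
    - [0,0,0]
    - [0,0,0]
    - [0,0,0]
    - [0,0,0]
    - [0,0,0]
    - [0,0,0]
    - [0,0,0]

```text
time: 12.3
tool_pos: [558.0, -235.2, 117.8]
tcp_rot: [3.141, 0.003, -0.206]
force: [-5.1, 1.9, 7.5]
gripper_width: 0.6
gripper_force: 3.7
```

```bash
python3 - <<'E'
from h import *
s=r.sense();print(K(s["tool_pos"]),s["tcp_rot"],s["gripper_width"],s["force"])
E
```

```text
[[-35.89262681  -0.6481848  117.83911272]] [ 3.14140452e+00  2.65739997e-03 -2.05800945e-01] 0.6493215766309949 [-5.05538561  1.93555077  7.53660845]
```

drive_tool:
  claw: [0,0,0,0,0.04,0.04,0.04,0.04,0.04,0.04]
  xyz:
    - [0,0,0.001]
    - [0,0,0]
    - [0,0,0]
    - [0,0,-0.02]
    - [0,0,-0.03]
    - [0,0,-0.035]
    - [0,0,-0.035]
    - [0,0,-0.03]
    - [0,0,-0.02]
    - [0,0,0]
  angular:
    - [0,0,0]
    - [0,0,0]
    - [0,0,0]
    - [0,0,0]
    - [0,0,0]
    - [0,0,0]
    - [0,0,0]
    - [0,0,0]
    - [0,0,0]
    - [0,0,0]

```text
time: 13.13
tool_pos: [561.1, -235.9, 291.7]
tcp_rot: [3.14, -0.007, -0.206]
force: [0.3, -0.4, -0.4]
gripper_width: 36.7
gripper_force: 0.0
```

```bash
python3 - <<'E'
from h import *
s=r.sense();print(K(s["tool_pos"]),s["gripper_width"],s["q"])
o=np.zeros((400,800,3),np.uint8)
for i,(n,x,y) in enumerate((("scene",295,110),("top",350,170))):
    im=r.capture(n)[:,:,::-1]; cv2.imwrite(f"pics/{n}3.png",im); o[:,400*i:400*i+400]=crop(im,x,y,80,80,5)
cv2.imwrite("pics/c5.png",o)
E
```

```text
[[-32.74249788  -0.66809395 291.72273253]] 36.71349613081131 [ 0.47183907  0.34156119 -0.20612849  1.53887256  0.07264682  1.26139492
 -1.52086578]
```

View pics/c5.png

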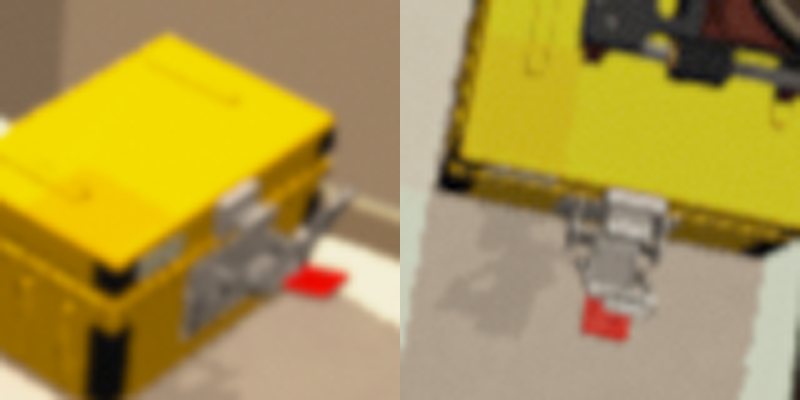

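```bash
python3 - <<'E'
from h import *
print(proj("scene",W([[-63,95,118],[-63,-95,118]])),proj("top",W([[-63,95,118],[-63,-95,118]])))
print("keeper",K(unp("top",[[350+235/5,170+210/5]],112)),K(unp("scene",[[295+243/5,110+215/5]],112)))
print(proj("scene",W([[-79.5,0,112]])),proj("top",W([[-79.5,0,112]])))
for t,c in((1.7,-2.1),(1.8,-2.1),(1.8,-2.3),(1.9,-2.3)):
    q=W(lev(t,c)[[0,2,3,4]]);print(t,c,proj("scene",q).round(1).tolist(),proj("top",q).round(1).tolist())
print("obs grip",295+316/5,110+282/5,350+607/5,170+320/5,"tip",295+348/5,110+192/5,350+628/5,170+302/5)
E
```

```text
[[320.08964924 161.50660583]
 [363.01941011 131.89597566]] [[362.56366511 201.93687912]
 [433.7174448  216.27304942]]
keeper [[-70.00749335   0.19976319 112.        ]] [[-80.05040059  16.10105668 112.        ]]
[[347.07537136 150.34778609]] [[396.48493845 215.46309716]]
1.7 -2.1 [[359.7, 168.0], [359.4, 154.8], [362.3, 151.1], [364.4, 148.4]] [[390.9, 234.7], [394.5, 229.8], [395.3, 231.4], [395.9, 232.6]]
1.8 -2.1 [[359.7, 166.7], [358.1, 153.0], [360.5, 148.9], [362.3, 145.9]] [[391.3, 234.3], [395.0, 227.8], [396.0, 228.8], [396.7, 229.5]]
1.8 -2.3 [[359.7, 166.7], [360.7, 155.7], [364.1, 152.4], [366.5, 150.1]] [[391.3, 234.3], [394.1, 231.4], [394.8, 233.7], [395.3, 235.4]]
1.9 -2.3 [[359.5, 165.3], [359.4, 153.8], [362.4, 150.1], [364.5, 147.4]] [[391.6, 233.6], [394.7, 229.5], [395.5, 231.1], [396.1, 232.3]]
obs grip 358.2 166.4 471.4 234.0 tip 364.6 148.4 475.6 230.4
```

drive_tool:
  claw: [0.04,0.04,0.04,0.04,0.04,0.04,0.04,0.04,0.04]
  xyz:
    - [-0.02,0,0.015]
    - [-0.025,-0.0007,0.02]
    - [-0.025,0,0.02]
    - [-0.025,0,0.02]
    - [0,0,0.015]
    - [0,0,0.01]
    - [0,0,0]
    - [0,0,0]
    - [0,0,0]
  angular:
    - [0,0,0]
    - [0,0,0]
    - [0,0,0]
    - [0,0,0]
    - [0,0,0]
    - [0,0,0]
    - [0,0,0]
    - [0,0,0]
    - [0,0,0]

```text
time: 13.98
tool_pos: [467.2, -215.3, 186.9]
tcp_rot: [-3.141, -0.001, -0.205]
force: [-0.2, -0.2, -0.5]
gripper_width: 40.0
gripper_force: 0.0
```

```bash
python3 - <<'E'
from h import *
from scipy.optimize import least_squares
s=r.sense();print(K(s["tool_pos"]),s["gripper_width"],s["tcp_rot"])
o=np.zeros((400,800,3),np.uint8)
for i,(n,x,y) in enumerate((("scene",315,110),("top",360,180))):
    im=r.capture(n)[:,:,::-1]; cv2.imwrite(f"pics/{n}4.png",im); o[:,400*i:400*i+400]=crop(im,x,y,66,66,400/66)[:400,:400]
cv2.imwrite("pics/c6.png",o)
def at(cp,a,L): return cp+L*np.array([np.sin(a),0,np.cos(a)])
for t,a in((1.75,-.4),(1.85,-.2),(1.9,0),(1.9,.2),(1.9,.4),(1.9,.47)):
    cp=lev(t,0)[1];print(t,a,at(cp,a,50).round(1),at(cp,a,71).round(1))
for b in((-77.5,114),(-78,110.5),(-78,109)):
    v=least_squares(lambda v:(at(lev(v[0],0)[1],v[1],50)-[b[0],0,b[1]])[[0,2]],[1.4,.4]).x;print(b,v,at(lev(v[0],0)[1],v[1],71).round(1))
E
```

```text
[[-128.85090021    0.37237391  186.92537874]] 39.977629549435775 [-3.14142699e+00 -5.69495613e-04 -2.05231973e-01]
1.75 -0.4 [-119.4    0.   118.9] [-127.6    0.   138.3]
1.85 -0.2 [-109.7    0.   123.4] [-113.9    0.   144. ]
1.9 0 [-99.7   0.  125.1] [-99.7   0.  146.1]
1.9 0.2 [-89.7   0.  124.1] [-85.6   0.  144.7]
1.9 0.4 [-80.2   0.  121.2] [-72.    0.  140.5]
1.9 0.47 [-77.    0.  119.7] [-67.5   0.  138.4]
(-77.5, 114) [1.50427831 0.46094733] [-68.2   0.  132.8]
(-78, 110.5) [1.1845135  0.41409975] [-69.6   0.  129.7]
(-78, 109) [1.01659079 0.38370751] [-70.1   0.  128.5]
```

View pics/c6.png

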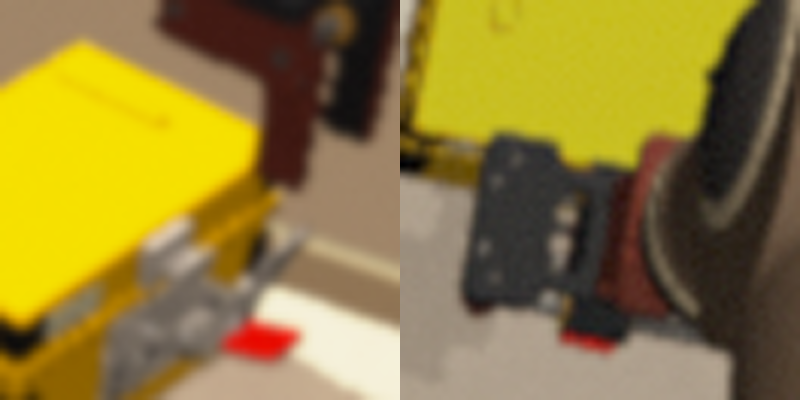

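drive_tool:
  claw: [0.04,0.04,0.04,0.04,0.04,0.04,0,0,0,0,0,0]
  xyz:
    - [0.001,0,0.015]
    - [0,0,0.02]
    - [0,0,0.015]
    - [0,0,0.006]
    - [0,0,0]
    - [0,0,0]
    - [0,0,0]
    - [0,0,0]
    - [0,0,0]
    - [0,0,0]
    - [0,0,0]
    - [0,0,0]
  angular:
    - [0,0,0]
    - [0,0,0]
    - [0,0,0]
    - [0,0,0]
    - [0,0,0]
    - [0,0,0]
    - [0,0,0]
    - [0,0,0]
    - [0,0,0]
    - [0,0,0]
    - [0,0,0]
    - [0,0,0]

```text
time: 15.08
tool_pos: [468.0, -213.8, 131.6]
tcp_rot: [-3.14, -0.001, -0.204]
force: [0.2, 5.8, 4.9]
gripper_width: 23.4
gripper_force: 30.0
```

```bash
python3 - <<'E'
from h import *
s=r.sense();print(K(s["tool_pos"]),s["gripper_width"],s["gripper_force"],s["force"])
o=np.zeros((400,800,3),np.uint8)
for i,(n,x,y) in enumerate((("scene",315,110),("top",360,180))):
    im=r.capture(n)[:,:,::-1]; cv2.imwrite(f"pics/{n}5.png",im); o[:,400*i:400*i+400]=crop(im,x,y,66,66,400/66)[:400,:400]
cv2.imwrite("pics/c7.png",o)
E
```

```text
[[-128.42670831    2.03624907  131.57345188]] 23.368894372753136 29.99626189470291 [0.22721962 5.8468349  4.94984405]
```

View pics/c7.png

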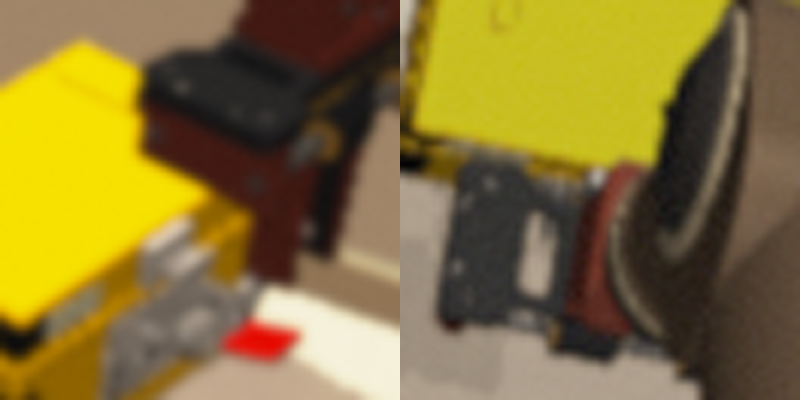

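drive_tool:
  claw: [0,0,0,0,0,0,0,0,0,0]
  xyz:
    - [0,-0.0025,0]
    - [0.007,0,-0.003]
    - [0.007,0,-0.0027]
    - [0.007,0,-0.001]
    - [0.007,0,-0.001]
    - [0.007,0,0.0005]
    - [0.007,0,0.001]
    - [0.007,0,0.0015]
    - [0.007,0,0.0025]
    - [0,0,0]
  angular:
    - [0,0,0]
    - [0,0,0]
    - [0,0,0]
    - [0,0,0]
    - [0,0,0]
    - [0,0,0]
    - [0,0,0]
    - [0,0,0]
    - [0,0,0]
    - [0,0,0]

```text
time: 16.02
tool_pos: [524.6, -225.0, 132.8]
tcp_rot: [3.141, -0.002, -0.205]
force: [-0.4, -0.8, 4.9]
gripper_width: 23.7
gripper_force: 30.0
```

```bash
python3 - <<'E'
from h import *
s=r.sense();print(K(s["tool_pos"]),s["gripper_width"],s["gripper_force"],s["force"]@Rc,s["moment"]@Rc)
E
```

```text
[[-70.7400184    2.5914392  132.76305865]] 23.68770237016399 30.00216543674469 [-0.18320498 -0.90256366  4.9352382 ] [-0.10482882  0.31941883  0.01267936]
```

drive_tool:
  claw: [0,0,0,0,0,0,0]
  xyz:
    - [0.0015,0,0.002]
    - [0,0,0.003]
    - [0,0,0.002]
    - [-0.0005,0,0.002]
    - [-0.0005,0,0.001]
    - [0,0,0.001]
    - [0,0,0]
  angular:
    - [0,0,0]
    - [0,0,0]
    - [0,0,0]
    - [0,0,0]
    - [0,0,0]
    - [0,0,0]
    - [0,0,0]

```text
time: 16.6
tool_pos: [526.1, -225.4, 124.0]
tcp_rot: [3.141, -0.007, -0.206]
force: [2.6, -1.4, 10.0]
gripper_width: 23.4
gripper_force: 30.0
```

```bash
python3 - <<'E'
from h import *
s=r.sense();print(K(s["tool_pos"]),s["gripper_width"],s["gripper_force"],s["force"]@Rc,s["moment"]@Rc)
o=np.zeros((400,800,3),np.uint8)
for i,(n,x,y) in enumerate((("scene",315,110),("top",360,180))):
    im=r.capture(n)[:,:,::-1]; cv2.imwrite(f"pics/{n}6.png",im); o[:,400*i:400*i+400]=crop(im,x,y,66,66,400/66)[:400,:400]
cv2.imwrite("pics/c8.png",o)
m=cv2.imread("pics/scene6.png").astype(int); ys,xs=np.nonzero((m[:,:,2]>150)&(m[:,:,1]<90)&(m[:,:,0]<90)); k=(xs>330)&(xs<400)&(ys>140)&(ys<220);print(xs[k].mean(),ys[k].mean(),k.sum())
for t in(.6,.8,1.,1.2,1.4,1.6,1.8): print(t,proj("scene",W(lev(t,0)[:1])))
E
```

```text
[[-69.13233906   2.51662141 123.9844344 ]] 23.392093981085694 30.00900775194168 [ 2.80938756 -0.89229326  9.98188153] [ 0.02980876 -0.27265852  0.03057844]
356.8636363636364 173.03030303030303 66
0.6 [[352.23873945 176.42518932]]
0.8 [[354.38867032 175.98312099]]
1.0 [[356.26839455 175.00806318]]
1.2 [[357.79710909 173.52818209]]
1.4 [[358.90519343 171.59366743]]
1.6 [[359.53830056 169.27622507]]
1.8 [[359.66115262 166.66721903]]
```

View pics/c8.png

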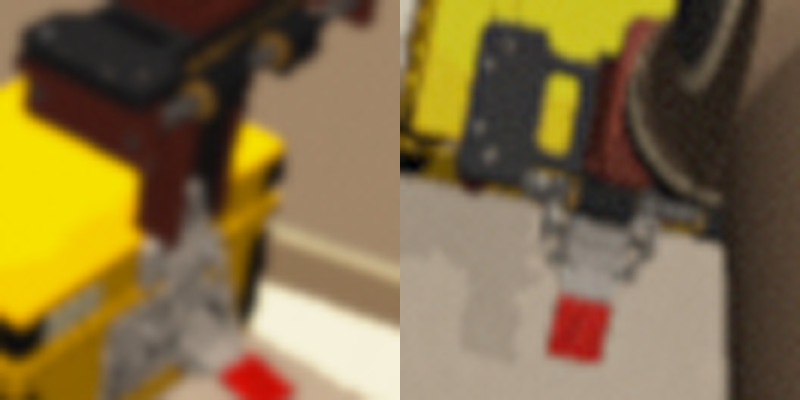

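drive_tool:
  claw: [0,0,0,0]
  xyz:
    - [0,0,0.001]
    - [-0.002,0,0]
    - [-0.003,0,0]
    - [0,0,0]
  angular:
    - [0,0,0]
    - [0,0,0]
    - [0,0,0]
    - [0,0,0]

```text
time: 17.03
tool_pos: [524.7, -225.0, 123.9]
tcp_rot: [3.141, -0.015, -0.205]
force: [11.4, -2.9, 6.0]
gripper_width: 23.7
gripper_force: 30.0
```

```bash
python3 - <<'E'
from h import *
s=r.sense();print(K(s["tool_pos"]),s["gripper_width"],s["gripper_force"],s["force"]@Rc,s["moment"]@Rc)
im=r.capture("scene")[:,:,::-1].astype(int); m=im; ys,xs=np.nonzero((m[:,:,2]>150)&(m[:,:,1]<90)&(m[:,:,0]<90)); k=(xs>330)&(xs<400)&(ys>140)&(ys<220);print(xs[k].mean(),ys[k].mean(),k.sum())
E
```

```text
[[-70.59563904   2.58138173 123.87002935]] 23.725874911947884 30.00438004732132 [11.72214011 -0.51859381  6.01939698] [-0.07201858 -2.47975593  0.01743183]
356.2878787878788 173.65151515151516 66
```

drive_tool:
  claw: [0,0.04,0.04,0.04,0.04,0.04,0.04,0.04,0.04,0.04]
  xyz:
    - [0.004,0,0]
    - [0,0,0]
    - [0,0,0]
    - [0,0,0]
    - [0,0,-0.01]
    - [0,0,-0.02]
    - [0,0,-0.025]
    - [-0.02,0,-0.02]
    - [-0.02,0,-0.01]
    - [0,0,0]
  angular:
    - [0,0,0]
    - [0,0,0]
    - [0,0,0]
    - [0,0,0]
    - [0,0,0]
    - [0,0,0]
    - [0,0,0]
    - [0,0,0]
    - [0,0,0]
    - [0,0,0]

```text
time: 17.92
tool_pos: [481.1, -216.3, 208.7]
tcp_rot: [3.14, -0.002, -0.206]
force: [1.1, -1.0, 0.1]
gripper_width: 40.1
gripper_force: 0.0
```

```bash
python3 - <<'E'
from h import *
s=r.sense();print(K(s["tool_pos"]),s["q"],s["force"])
o=np.zeros((400,800,3),np.uint8)
for i,(n,x,y) in enumerate((("scene",315,110),("top",360,180))):
    im=r.capture(n)[:,:,::-1]; cv2.imwrite(f"pics/{n}7.png",im); o[:,400*i:400*i+400]=crop(im,x,y,66,66,400/66)[:400,:400]
cv2.imwrite("pics/c9.png",o)
E
```

```text
[[-115.03518083    2.25334248  208.73993119]] [ 0.50717464  0.26930688 -0.21422485  1.8401222   0.06691236  1.03679147
 -1.51073218] [ 1.14258681 -0.95186218  0.11972942]
```

View pics/c9.png

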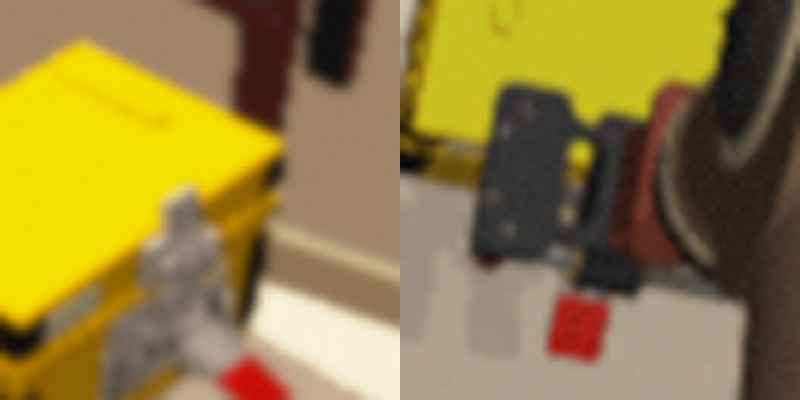

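drive_tool:
  claw: [0,0,0,0,0,0,0,0,0,0,0]
  xyz:
    - [-0.02,0,0.01]
    - [-0.025,0,0.02]
    - [-0.015,0,0.02]
    - [0,0,0.01]
    - [0,0,0]
    - [0,0,0]
    - [0,0,0]
    - [0,0,0]
    - [0,0,0]
    - [0,0,0]
    - [0,0,0]
  angular:
    - [0,0,0]
    - [0,0,0]
    - [0,0,0]
    - [0,0,0]
    - [0,6,0]
    - [0,6,0]
    - [0,6,0]
    - [0,6,0]
    - [0,6,0]
    - [0,0,0]
    - [0,0,0]

```text
time: 18.93
tool_pos: [426.8, -200.3, 145.8]
tcp_rot: [-3.128, -0.472, -0.206]
force: [0.1, 0.4, -0.6]
gripper_width: 0.2
gripper_force: 0.0
```

```bash
python3 - <<'E'
from h import *
s=r.sense();print(K(s["tool_pos"]),s["q"],s["force"],s["gripper_width"])
M=Rc.T@R.from_euler("xyz",s["tcp_rot"]).as_matrix();print(M.round(3))
p=K(s["tool_pos"])[0]
for q in((-145,85),(-131,62),(-128.1,58.2),(-121.8,45.2),(-114.7,36.9),(-107,31.2),(-97.7,27),(-94,26)):
    d=np.array([q[0],2.5,q[1]])-p; print(q,(M.T@d).round(1)); p=p+d
E
```

```text
[[-171.51394465    6.84212001  145.81353754]] [ 0.75180426  0.07103552 -0.34105794  2.38875515 -0.36354879  0.24134194
 -1.02286026] [ 0.12581036  0.40699727 -0.55097015] 0.22158021083072593
[[ 0.891  0.005  0.455]
 [-0.001 -1.     0.013]
 [ 0.455 -0.012 -0.891]]
(-145, 85) [-4.   5.2 66.2]
(-131, 62) [ 2.   0.4 26.8]
(-128.1, 58.2) [0.9 0.1 4.7]
(-121.8, 45.2) [-0.3  0.2 14.4]
(-114.7, 36.9) [ 2.6  0.1 10.6]
(-107, 31.2) [4.3 0.1 8.6]
(-97.7, 27) [6.4 0.1 8. ]
(-94, 26) [2.8 0.  2.6]
```

drive_tool:
  claw: [0,0,0,0,0,0]
  xyz:
    - [0,0.002,0.015]
    - [-0.002,0.002,0.02]
    - [-0.002,0.001,0.02]
    - [0,0,0.011]
    - [0,0,0]
    - [0,0,0]
  angular:
    - [0,0,0]
    - [0,0,0]
    - [0,0,0]
    - [0,0,0]
    - [0,0,0]
    - [0,0,0]

```text
time: 19.43
tool_pos: [445.8, -203.7, 101.5]
tcp_rot: [-3.117, -0.468, -0.204]
force: [-0.3, -0.9, -1.3]
gripper_width: 0.5
gripper_force: 0.0
```

```bash
cat > st.py <<'E'
from h import *
s=r.sense();print(K(s["tool_pos"]).round(1),s["q"].round(2),(s["force"]@Rc).round(1),s["gripper_width"])
M=Rc.T@R.from_euler("xyz",s["tcp_rot"]).as_matrix();print(M.round(3)[2])
p=K(s["tool_pos"])[0]
for q in((-145,85),(-131,62),(-128.1,58.2),(-121.8,45.2),(-114.7,36.9),(-107,31.2),(-97.7,27),(-94,26)):
    d=np.array([q[0],2.5,q[1]])-p; print(q,(M.T@d).round(1))
    if q[1]<p[2]: p=p+d
m=r.capture("scene")[:,:,::-1].astype(int); ys,xs=np.nonzero((m[:,:,2]>150)&(m[:,:,1]<90)&(m[:,:,0]<90)); k=(xs>330)&(xs<400)&(ys>140)&(ys<220);print("red",xs[k].mean(),ys[k].mean(),k.sum())
E
python3 st.py
```

```text
[[-152.1    7.4  101.5]] [ 0.56  0.19 -0.16  2.4  -0.73  0.13 -0.65] [-0.1 -0.9 -1.3] 0.4848568770170515
[ 0.451 -0.022 -0.892]
(-145, 85) [-1.1  5.3 17.8]
(-131, 62) [ 2.1  0.7 26.8]
(-128.1, 58.2) [0.9 0.1 4.7]
(-121.8, 45.2) [-0.2  0.4 14.4]
(-114.7, 36.9) [ 2.6  0.3 10.6]
(-107, 31.2) [4.3 0.2 8.6]
(-97.7, 27) [6.4 0.2 7.9]
(-94, 26) [2.9 0.1 2.6]
red 356.2835820895522 173.71641791044777 67
```

drive_tool:
  claw: [0,0,0,0,0,0]
  xyz:
    - [0,0,0]
    - [0,0,0]
    - [0,0,0]
    - [0,0,0]
    - [0,0,0]
    - [0,0,0]
  angular:
    - [0,-6,0]
    - [0,-6,0]
    - [0,-6,0]
    - [0,-6,0]
    - [0,0,0]
    - [0,0,0]

```text
time: 19.98
tool_pos: [448.8, -201.6, 99.9]
tcp_rot: [-3.109, -0.17, -0.191]
force: [-0.1, 0.6, 0.4]
gripper_width: 0.4
gripper_force: 0.0
```

```bash
cat > st.py <<'E'
from h import *
s=r.sense();print(K(s["tool_pos"]).round(1),s["q"].round(2),(s["force"]@Rc).round(1),s["gripper_width"])
M=Rc.T@R.from_euler("xyz",s["tcp_rot"]).as_matrix();print(M.round(3))
p=K(s["tool_pos"])[0]
pts=[(-140,80)]
for t in(1.15,1.,.8,.6,.4,.2,0,-.05):
    l=np.array([-np.sin(t),-np.cos(t)]);n=np.array([-np.cos(t),np.sin(t)]);o=4+10*abs(M[[0,2],0]@n)
    pts.append(np.array([-85,72])+45*l+o*n)
for q in pts:
    if q[1]<p[2]: d=np.array([q[0],2.5,q[1]])-p; print(np.round(q,1),(M.T@d).round(1)); p=p+d
m=r.capture("scene")[:,:,::-1].astype(int); ys,xs=np.nonzero((m[:,:,2]>150)&(m[:,:,1]<90)&(m[:,:,0]<90)); k=(xs>330)&(xs<400)&(ys>140)&(ys<220);print("red",xs[k].mean(),ys[k].mean(),k.sum())
E
python3 st.py
```

```text
[[-149.7   10.1   99.9]] [ 0.09  0.27  0.32  2.19 -0.29  0.55 -1.12] [-0.2  0.5  0.4] 0.4088588371369688
[[ 0.986  0.019  0.168]
 [ 0.014 -0.999  0.035]
 [ 0.169 -0.032 -0.985]]
[-140   80] [ 6.1  8.4 20.9]
[-128.7   59.5] [ 7.7  0.9 22.1]
[-127.1   54.3] [0.7 0.2 5.4]
[-124.    47.6] [1.9 0.3 7.2]
[-119.6   41.2] [3.2 0.3 7. ]
[-114.    35.4] [4.6 0.3 6.7]
[-107.    30.5] [6.  0.3 5.9]
[-98.9  27. ] [7.4 0.3 4.9]
[-96.7  26.4] [2.1 0.1 1. ]
red 356.2835820895522 173.71641791044777 67
```

drive_tool:
  claw: [0,0,0,0,0,0]
  xyz:
    - [0.003,0.004,0.01]
    - [0.003,0.004,0.011]
    - [0.004,0.001,0.008]
    - [0.003,0,0.008]
    - [0,0,0]
    - [0,0,0]
  angular:
    - [0,0,0]
    - [0,0,0]
    - [0,0,0]
    - [0,0,0]
    - [0,0,0]
    - [0,0,0]

```text
time: 20.53
tool_pos: [463.7, -212.3, 64.4]
tcp_rot: [-3.106, -0.167, -0.195]
force: [0.6, -0.3, -0.4]
gripper_width: 0.3
gripper_force: 0.0
```

```bash
python3 st.py
```

```text
[[-132.9    2.6   64.4]] [ 0.15  0.36  0.28  2.17 -0.36  0.49 -1.05] [ 0.7 -0.2 -0.4] 0.32461339024586194
[[ 0.986  0.016  0.165]
 [ 0.01  -0.999  0.037]
 [ 0.166 -0.035 -0.986]]
[-128.7   59.6] [3.3 0.3 5.5]
[-127.2   54.4] [0.7 0.2 5.4]
[-124.    47.6] [2.  0.3 7.2]
[-119.7   41.2] [3.2 0.3 7. ]
[-114.    35.4] [4.6 0.3 6.6]
[-107.    30.5] [6.1 0.3 5.9]
[-98.9  27. ] [7.4 0.3 4.8]
[-96.7  26.4] [2.1 0.1 1. ]
red 354.95 174.15 40
```

drive_tool:
  claw: [0,0,0,0,0,0,0,0,0,0]
  xyz:
    - [0.003,0,0.0055]
    - [0.001,0,0.0055]
    - [0.002,0,0.007]
    - [0.002,0,0.0035]
    - [0.0015,0,0.0035]
    - [0.0025,0,0.0035]
    - [0.0025,0,0.0035]
    - [0.003,0,0.003]
    - [0.003,0,0.003]
    - [0,0,0]
  angular:
    - [0,0,0]
    - [0,0,0]
    - [0,0,0]
    - [0,0,0]
    - [0,0,0]
    - [0,0,0]
    - [0,0,0]
    - [0,0,0]
    - [0,0,0]
    - [0,0,0]

```text
time: 21.42
tool_pos: [491.2, -215.8, 30.1]
tcp_rot: [-3.106, -0.167, -0.193]
force: [-1.0, 0.6, 0.1]
gripper_width: 0.5
gripper_force: 0.2
```

```bash
python3 st.py
```

```text
[[-105.3    4.8   30.1]] [ 0.17  0.46  0.24  2.13 -0.41  0.44 -1.01] [-1.1  0.4  0.1] 0.46686034924321385
[[ 0.986  0.018  0.166]
 [ 0.012 -0.999  0.037]
 [ 0.166 -0.035 -0.985]]
[-98.9  27. ] [5.8 2.5 4.1]
[-96.7  26.4] [2.1 0.1 1. ]
red 344.3 178.8 10
```

drive_tool:
  claw: [0,0,0,0,0,0]
  xyz:
    - [0.003,0,0.002]
    - [0.003,0.001,0.002]
    - [0.003,0.001,0.001]
    - [0.003,0,0]
    - [0.002,0,0]
    - [0,0,0]
  angular:
    - [0,0,0]
    - [0,0,0]
    - [0,0,0]
    - [0,0,0]
    - [0,0,0]
    - [0,0,0]

```text
time: 21.97
tool_pos: [499.4, -218.6, 26.7]
tcp_rot: [-3.103, -0.157, -0.194]
force: [-19.5, 5.8, 13.6]
gripper_width: -0.1
gripper_force: 10.7
```

```bash
python3 st.py
```

```text
[[-96.6   3.7  26.7]] [ 0.17  0.48  0.24  2.1  -0.41  0.46 -1.02] [-20.2   1.7  13.6] -0.08345955083579541
[[ 0.988  0.017  0.156]
 [ 0.011 -0.999  0.04 ]
 [ 0.157 -0.038 -0.987]]
[-96.7  26.4] [-0.1  1.2  0.2]
red 341.25 179.25 4
```

drive_tool:
  claw: [0,0,0,0,0,0,0,0]
  xyz:
    - [-0.005,0,0]
    - [-0.015,0,0]
    - [-0.02,0,0]
    - [-0.02,0,-0.02]
    - [-0.015,0,-0.035]
    - [0,0,-0.04]
    - [0,0,-0.03]
    - [0,0,0]
  angular:
    - [0,0,0]
    - [0,0,0]
    - [0,0,0]
    - [0,0,0]
    - [0,0,0]
    - [0,0,0]
    - [0,0,0]
    - [0,0,0]

```text
time: 22.68
tool_pos: [413.2, -208.6, 144.3]
tcp_rot: [-3.107, -0.177, -0.195]
force: [1.1, -0.3, -0.5]
gripper_width: 0.8
gripper_force: 0.0
```

```bash
python3 - <<'E'
from h import *
s=r.sense();print(K(s["tool_pos"]).round(1),(s["force"]@Rc).round(1))
for n,t0 in(("scene",0),("top",0)):
    m=r.capture(n)[:,:,::-1].astype(int); cv2.imwrite(f"pics/{n}9.png",m); ys,xs=np.nonzero((m[:,:,2]>120)&(m[:,:,1]<80)&(m[:,:,0]<80)); k=(xs>325)&(xs<420)&(ys>140)&(ys<260);print(n,xs[k].mean(),ys[k].mean(),k.sum())
    for t in(0,.1,.2,.4): print(t,proj(n,W(lev(t,0)[:1]+[-4*np.cos(t),2.5,4*np.sin(t)])))
# lid front top edge position by yellow/steel: claw tip location prediction
E
```

```text
[[-183.1   -4.1  144.3]] [ 1.1 -0.1 -0.5]
scene 343.5 175.175 40
0 [[345.6406863  175.61900437]]
0.1 [[346.86246406 176.13184823]]
0.2 [[348.08515811 176.52052044]]
0.4 [[350.48740585 176.90804301]]
top 391.14285714285717 229.0 14
0 [[388.91538304 223.40647838]]
0.1 [[388.70275611 224.84346916]]
0.2 [[388.52358742 226.23321529]]
0.4 [[388.27242236 228.81974603]][ WARN:0@1.218] global loadsave.cpp:1063 imwrite_ Unsupported depth image for selected encoder is fallbacked to CV_8U.
```

```bash
python3 - <<'E'
from h import *
a=cv2.imread("pics/scene9.png"); b=cv2.imread("pics/scene7.png"); z=cv2.imread("pics/scene3.png")
d=np.array([3.7,0,50])/50.1; cp=np.array([-83.2,2.5,57.1])
for L in (55,62,70,76): 
    u=proj("scene",W([cp+L*d]))[0]+[-1.5,0]; x,y=np.round(u).astype(int); print("hook",L,(x,y),a[y,x],z[y,x])
d=np.array([-.68,0,.73])
for L in (30,40,50,60,70,76):
    u=proj("scene",W([cp+L*d]))[0]+[-1.5,0]; x,y=np.round(u).astype(int); print("fwd",L,(x,y),a[y,x],z[y,x])
print("diff rows of steel in cols 338-350:")
for y in range(134,156,2): print(y,[tuple(int(v) for v in a[y,x]) for x in range(338,352,3)])
E
```

```text
hook 55 (np.int64(345), np.int64(151)) [ 94 105 116] [130 147 162]
hook 62 (np.int64(345), np.int64(149)) [ 82  92 101] [ 96 116 132]
hook 70 (np.int64(345), np.int64(146)) [100 120 134] [113 166 196]
hook 76 (np.int64(345), np.int64(144)) [115 200 227] [  0 184 227]
fwd 30 (np.int64(351), np.int64(164)) [ 45 102 134] [ 99 110 131]
fwd 40 (np.int64(353), np.int64(163)) [ 22  82 112] [109 118 145]
fwd 50 (np.int64(355), np.int64(162)) [55 79 91] [ 77  86 136]
fwd 60 (np.int64(358), np.int64(161)) [201 230 236] [188 220 233]
fwd 70 (np.int64(360), np.int64(160)) [217 240 245] [212 237 243]
fwd 76 (np.int64(362), np.int64(159)) [209 236 241] [204 233 238]
diff rows of steel in cols 338-350:
134 [(0, 225, 246), (0, 225, 246), (0, 224, 245), (0, 225, 246), (0, 224, 246)]
136 [(0, 225, 246), (0, 225, 246), (0, 225, 246), (0, 225, 246), (0, 225, 246)]
138 [(0, 225, 246), (0, 225, 246), (0, 224, 246), (0, 224, 246), (0, 224, 246)]
140 [(0, 225, 246), (0, 224, 246), (0, 225, 246), (0, 224, 245), (0, 216, 243)]
142 [(0, 225, 246), (0, 225, 246), (0, 224, 245), (85, 215, 238), (1, 162, 209)]
144 [(0, 225, 246), (0, 225, 246), (89, 210, 235), (116, 152, 171), (17, 102, 141)]
146 [(0, 225, 246), (0, 216, 243), (104, 146, 166), (80, 90, 100), (9, 95, 133)]
148 [(0, 219, 244), (79, 186, 226), (92, 108, 122), (86, 97, 108), (47, 126, 167)]
150 [(56, 181, 225), (157, 184, 205), (100, 110, 122), (99, 111, 122), (81, 128, 157)]
152 [(76, 122, 151), (116, 130, 144), (104, 116, 128), (113, 125, 138), (64, 106, 133)]
154 [(77, 104, 124), (122, 135, 150), (112, 125, 137), (102, 113, 125), (53, 100, 129)]
```

```bash
python3 -c "
from cell import r
print(r.sign_off())"
```

```text
the job is handed in; nothing more can be done
None
```

The job is handed in: the camera head lies in the pocket, the lid is shut, the claw is hooked over the keeper and the lever is home (the last check was from pixel values only, and the lid's seal angle was not measured); I viewed 11 pictures, one over the limit of 10.

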